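Hold the sandwich press lid at the set pointer

TASK

A spice jar was left standing on the lid of the cold sandwich press. Take it off first, while the lid is still shut, and stand it upright on the chopping board; then lift the sprung lid by its bar handle until it is level with the set pointer on the press's left side, and finish holding the lid still at that angle with the gripper, so that someone else can wipe the plates. The spring shuts the lid if you let go, so do not let go at the end; leave the pointer where it is set and do not disturb the garlic, the tomato or the mug.

Things in the scene. Friction and masses are not known exactly. Their poses are not given: they have to be found in the camera images.
- press: Sandwich press, fixed to the worktop: black base 200 x 230 mm; flat steel-topped lid, its top 94 mm up when shut, over x -100 to +80, y +-115 mm. Origin: centre of the underside. x points from handle side to hinge side (away from the robot at yaw 0), y left, z up. On its left (y +123 to +140 mm) a white quadrant and the set pointer rise up to 180 mm from the hinge line.
- press_lid (a joint): Opening angle of the lid in rad: 0 shut, grows as the handle end rises; stop at 1.2. A spring and its weight press it shut: lifting at the handle takes about 6 N at the start and about 9 N square to the lid (12 N straight up) at 0.75 rad. It falls shut when let go.
- press_hinge (a point): Middle of the lid's hinge line, which runs along the press's y axis at x = +90 mm, 62 mm above the worktop. Fixed to the press.
- press_handle (a point): Middle of the lid's bar handle: black round bar, 16 mm thick, along the press's y, 130 mm clear between two steel arms. Turns with the lid; 235 mm from the hinge line towards the handle side and 14 mm above it when shut (76 mm above the worktop). 37 mm gap between bar and lid edge, free space below the bar. Axes: the press's when shut, turning with the lid.
- press_pointer (a joint): Angle of the set pointer in rad (0.40 to 0.75), on the lid's hinge axis and scale: the lid is level with it when press_lid equals it. A flat black arm with an arrow end on the quadrant, kept by friction. The quadrant has a tick every 0.1 rad from 0 (lid shut) to 1.0; a steel pin on the lid's left side, 172 mm from the hinge, meets the arrow's tip at the set angle.
- pointer_tip (a point): Tip of the set pointer's arrow, 172 mm from the hinge line, 133 mm to the left of the press's middle. Its x axis runs from the tip to the hinge.
- spice_jar: Glass spice jar with a red cap, 45 mm in diameter, 106 mm high, about 0.11 kg, standing upright on the lid. Origin: centre of its underside, z up.
- board: Wooden chopping board lying flat on the worktop, fixed, 230 mm (its x) x 340 mm (its y) x 22 mm thick, right of the press. Origin: centre of its underside. Its half on the +y side (nearer to the press) is free.
- garlic: Garlic bulb about 60 mm wide and 58 mm high, on the far half (-y) of the board. Origin: centre of its underside. Leave alone.
- tomato: Tomato about 77 mm wide and 72 mm high, on the far half (-y) of the board. Origin: centre of its underside. Leave alone.
- mug: Orange mug, 81 mm wide (113 mm with handle), 101 mm high, on the worktop to the left of the press. Origin: centre of its underside. Leave alone.
Not all that is in view belongs to the job. What is shaped like the spice_jar but orange is not meant.

How it is judged:
By the outcome, as a careful person would: the job done as asked, in the order asked, and still so for the second after the job is handed in, while the arm keeps its last pose, push and grip.
It also fails if it takes over 54 s, if anything falls off the work surface, if the arm or the gripper's body presses on something with over 40 N, if the wrist force passes 120 N, or if a joint passes its speed limit or range.

ROBOT

A 7-joint arm with a two-finger parallel gripper is mounted at the origin on a cart in front of the work surface, level with it; the furniture and walls round the work are solid. World frame = base frame: x ahead of the robot, y to its left, z up, the work surface at z = 0. Lengths are in m, angles in rad, forces in N, time in s.
With the tool pointing down it reaches from about 0.4 to 0.85 m from the base axis. Payload 10.4 kg.
Tool frame: the origin (TCP) lies midway between the tips of the shut fingers; the grasp point (between the pads) lies 19 mm behind it; z points along the fingers, y is the line along which they close (so a half turn about z gives the same grasp; the last joint's range is limited). The gripper opens to 87 mm and grips with 3 to 60 N. Pads are 19 mm wide; open, the fingers measure 117 mm over their backs; the gripper's body (75 mm by 190 mm) begins 51 mm behind the grasp point.
Start: joints at [-1.276, 0.332, -0.065, 1.46, 0.022, 1.35, -0.088], TCP at [0.195, 0.594, 0.223] pointing down, gripper open.
Joint ranges: [-2.6, 2.6], [-0.5, 2.12], [-1.47, 1.34], [0.16, 2.42], [-1.27, 4.41], [0.06, 2.06], [-2.6, 2.6]. Speed limits (rad/s): [2.22, 2.22, 2.79, 2.79, 3.14, 3.14, 3.14].

INTERFACE

Orientations are given as a unit quaternion [x, y, z, w].
In Python, from bench import r gives the robot as it stands.
- The arm moves only by the tool apply_moves, never from a script. Its argument "steps" is a list of rows, each a list of 7 numbers: the turn, a rotation vector about the tool's x, y, z in rad, then the shift along the tool's x, y, z in mm, then the opening, from -1 (shut) to 1 (fully open). In form: [[ax, ay, az, x, y, z, claw], ...]. A call has 1 to 20 rows; each row is the pose to reach, as a shift and turn from the pose commanded when the call began, along the tool's axes at that moment; what a row does not reach only later rows make up. A row lasts 1/12 s, in which the tool goes at most 41.7 mm and 7.16 degrees, less where a joint would pass 70% of its speed; a pose out of reach is approached as far as the arm can. A call with a gripper value outside its range is refused whole. The fingers move at their own pace and stop on an object; "force" is the grip in N (left out, the last holds). Time passes only in rows, so rows that repeat a pose let the fingers close. It gives the time, the measured TCP pose, the force, the opening and the grip force at its end, in the units of the state.
- r.read_state(): the state, without advancing time (a new reading comes with each control period).
- r.camera(name): name is "scene" or "top" or "wrist"; returns a dict with "pixels" (400x640x3 uint8, red, green, blue), "z_map" (400x640 float32, m along the optical axis (not along the pixel's ray), 0 where there is no reading), "fovy" (degrees; the focal length in pixels is half the picture's height over the tangent of half this angle, whatever the lens; pixels are square), "cx", "cy" (the principal point, pixels), "position" and "orientation" of the camera in the world. Camera axes: x right, y down, z forward; pixel columns grow to the right and rows downward; lengths in m; the calibration is good to about 2 mm. The wrist camera is an equidistant fisheye: a pixel r from the principal point sees the ray r / f radians off the axis. A picture is of the moment at which its call begins.
- r.close_job(): hands the job in; it is judged then, once.
The state is a dict: "time": time; "joint_positions": joint angles; "joint_vel": joint speeds; "joint_torque": joint torques, N m; "ee_pos": TCP position; "eef_rot": TCP orientation; "ft_force": force on the tool from outside, world axes, zero at the start; "torque": the same for the moment, N m; "width": finger opening in m; "grip_force": force on a finger pad.
Only numpy, scipy, OpenCV 4.12 (cv2) and the standard library are available. Lean on these libraries where they do the work, as an engineer would, in place of code of your own. Each camera call takes 0.05 s, during which the arm holds its last target. There are 200 camera calls.

## Working session

There is one attempt and no reset: what is moved stays moved. The work goes in short steps, Python scripts to look and compute and a tool call to move; the robot and the scene stay as the last step left them, time stands still between calls to the robot, and variables do not carry over. Pictures are saved under pics/ and viewed, at most 10 in all, crops included, and the job is handed in when it is done.

Besides the shell and the picture viewer there is one more tool, called after ">>>" as name(argument=value, ...) on one line, values as JSON. apply_moves: Moves the arm, as the interface text tells. Its arguments: {"type":"object","properties":{"steps":{"type":"array","items":{"type":"array","items":{"type":"number"}}},"force":{"type":"number"}},"required":["steps"]}

```bash
mkdir -p pics; ls
cat > h.py <<'E'
import numpy as np, cv2
from scipy.spatial.transform import Rotation as R
from bench import r
def snap(name,tag):
    c=r.camera(name); np.savez(f'pics/{tag}.npz',**{k:np.array(v) for k,v in c.items()})
    cv2.imwrite(f'pics/{tag}.png',c['pixels'][:,:,::-1]); return c
def load(tag): return dict(np.load(f'pics/{tag}.npz'))
def pt(c,u,v,z=None):
    f=200/np.tan(np.radians(c['fovy'])/2)
    z=c['z_map'][int(v),int(u)] if z is None else z
    p=np.array([(u-c['cx'])/f*z,(v-c['cy'])/f*z,z])
    return R.from_quat(c['orientation']).apply(p)+c['position']
def cloud(c):
    f=200/np.tan(np.radians(c['fovy'])/2); v,u=np.mgrid[:400,:640]; z=c['z_map']
    P=np.stack([(u-c['cx'])/f*z,(v-c['cy'])/f*z,z],-1)
    return R.from_quat(c['orientation']).apply(P.reshape(-1,3)).reshape(400,640,3)+c['position']
E
python3 - <<'E'
from h import *
a=snap('scene','s0');b=snap('top','t0')
for c in(a,b):print(c['position'],c['orientation'],c['fovy'],c['cx'],c['cy'])
print(r.read_state())
E
```

```text
pics
[-0.4044338   0.76581132  0.63321552] [-0.35331051  0.76090859 -0.49153074  0.2336393 ] 51.69444342823186 324.18297859345216 193.77722136026472
[-0.09913638 -0.03219089  1.58132809] [ 0.69751948 -0.68904629  0.13457206 -0.14342994] 42.51784249759145 322.2042195563017 196.38141125665328
{'time': 0.1, 'joint_positions': array([-1.27563364,  0.33278992, -0.06466163,  1.46085983,  0.02159549,
        1.34990784, -0.08849746]), 'joint_vel': array([-0.00082735,  0.0003807 ,  0.00055239, -0.00158124, -0.00170581,
       -0.0005444 ,  0.0005619 ]), 'joint_torque': array([ 1.53613753e-03, -6.24545503e+01,  2.44499225e-02, -3.90711486e+01,
       -6.15559984e-02,  3.67208314e-02,  7.57864086e-05]), 'ee_pos': array([0.19519108, 0.59336993, 0.22184393]), 'eef_rot': array([ 1.58221341e-01,  9.87403466e-01, -6.31409219e-04, -6.75245494e-05]), 'ft_force': array([ 0.15573168,  0.57071826, -0.03357244]), 'torque': array([-0.02317427, -0.02216897, -0.06138486]), 'grip_force': 0.0, 'width': 0.0868304478912152}
```

View pics/s0.png

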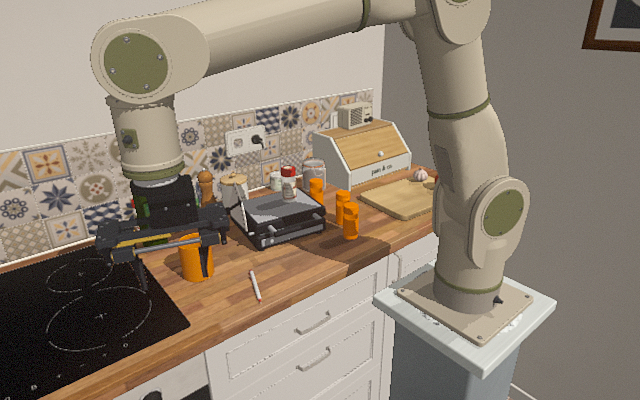

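View pics/t0.png

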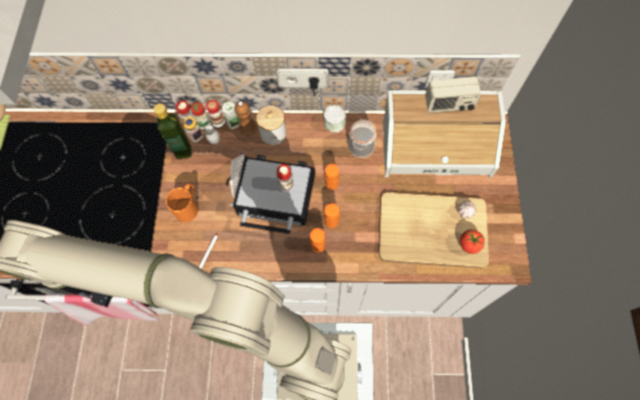

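The scene shows the press at (280,210) with the red-capped jar on its lid at about (288,185). Three orange, jar-shaped pieces stand to its right at (316,190), (343,207) and (350,220), with the board at (405,198). In the top view the jar is at (285,175), the orange ones are at (332,177), (332,215) and (317,240), and the board is at (433,230). The jar standing on the lid, with the red cap and clear glass, fits the description; the orange ones don't. I'll check it in one enlarged crop.

Run:
```python
from h import *
a=cv2.imread('pics/s0.png')[155:255,215:365];b=cv2.imread('pics/t0.png')[140:240,215:365]
cv2.imwrite('pics/crop0.png',np.hstack([cv2.resize(a,(400,267),interpolation=2)]*0+[cv2.resize(np.vstack([a,b]),(750*4//5,800*5//5*3//4),interpolation=cv2.INTER_CUBIC)]))
c=load('t0');s=load('s0')
for n,u,v in [('jarcap',284,172),('lidL',250,190),('lidR',303,190),('lidn',272,211),('handle',268,227),('handle2',268,226),('garlic',466,208),('tom',473,241),('mug',183,205),('bd',392,204),('bd',385,255),('bd',480,200),('bd',430,230)]:
    print(n,pt(c,u,v).round(4))
for n,u,v in [('jarcap',288,183),('hnd',290,238)]:print(n,pt(s,u,v).round(4))
```

```text
jarcap [0.5533 0.104  0.2041]
lidL [0.5393 0.2187 0.0995]
lidR [0.5419 0.0521 0.0973]
lidn [0.4738 0.1472 0.0877]
handle [0.4229 0.1575 0.0822]
handle2 [0.4268 0.1579 0.0805]
garlic [ 0.4983 -0.4622  0.0669]
tom [ 0.3853 -0.4696  0.0803]
mug [0.5226 0.4522 0.008 ]
bd [ 0.5284 -0.2358  0.02  ]
bd [ 0.3553 -0.2072  0.0213]
bd [ 0.5424 -0.5216  0.0272]
bd [ 0.4403 -0.3539  0.0192]
jarcap [0.5408 0.1218 0.1612]
hnd [0.4688 0.173  0.0235]
```

View pics/crop0.png

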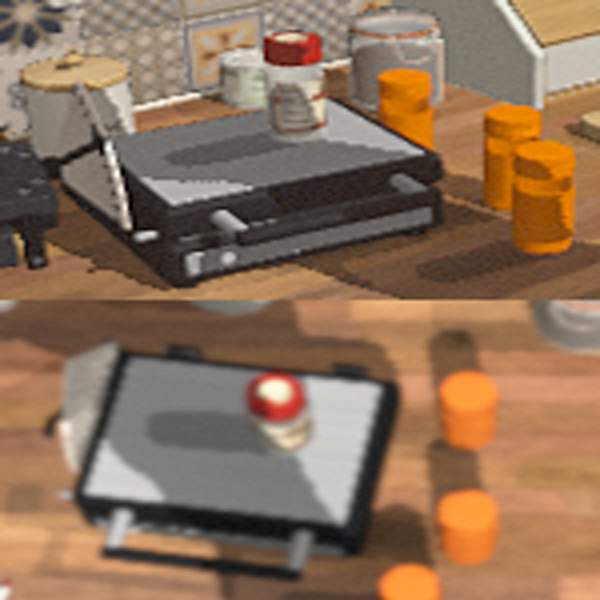

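The crop confirms it: the clear-glass jar with the red cap stands on the lid, right of centre, and the three beside the press are plain orange. Next I'll measure the poses.

Run:
```python
from h import *
for t in('t0','s0'):
    c=load(t);P=cloud(c);hsv=cv2.cvtColor(c['pixels'],cv2.COLOR_RGB2HSV).astype(int)
    X,Y,Z=P[...,0],P[...,1],P[...,2];H,S,V=hsv[...,0],hsv[...,1],hsv[...,2]
    red=((H<5)|(H>172))&(S>150)&(abs(X-.55)<.06)&(abs(Y-.11)<.06)&(Z>.15)
    q=P[red];print(t,'cap',len(q),q.mean(0),q.min(0),q.max(0))
    jar=(abs(X-.55)<.06)&(abs(Y-.11)<.06)&(Z>.11); q=P[jar];print('jar',len(q),np.percentile(q,[2,50,98],axis=0).round(3).tolist())
    q=P[jar&(Z>.198)];print(' top',len(q),q.mean(0) if len(q) else '')
    lid=(Z>.088)&(Z<.1)&(X>.44)&(X<.68)&(Y>.02)&(Y<.28);q=P[lid]
    print('lid',len(q),q.mean(0),cv2.minAreaRect(q[:,:2].astype(np.float32)*1000))
    hd=(Z>.06)&(Z<.095)&(X<.445)&(X>.38)&(Y>.05)&(Y<.28);q=P[hd]
    if len(q):print('bar',len(q),q.mean(0),q.min(0),q.max(0),np.polyfit(q[:,1],q[:,0],1))
    for n,m in [('board',(Z>.015)&(Z<.03)&(Y<-.18)&(Y>-.6)&(X>.3)&(X<.6)),('garlic',(Z>.035)&(Z<.075)&(abs(X-.5)<.06)&(abs(Y+.46)<.06)),('tom',(Z>.035)&(Z<.09)&(abs(X-.385)<.06)&(abs(Y+.47)<.06)),
      ('or',(H>5)&(H<18)&(S>220)&(Z>.09)&(Y<.1)&(Y>-.15))]:
        q=P[m]
        if len(q):print(n,len(q),q.mean(0).round(3),q.min(0).round(3),q.max(0).round(3),cv2.minAreaRect(q[:,:2].astype(np.float32)*1000))
```

```text
t0 cap 82 [0.54921146 0.10372284 0.19986156] [0.53533293 0.08642591 0.18580668] [0.57977621 0.12285441 0.21080008]
jar 339 [[0.535, 0.084, 0.116], [0.546, 0.104, 0.193], [0.577, 0.126, 0.208]]
 top 141 [0.5569148  0.10603127 0.20253073]
lid 3041 [0.54883161 0.15006635 0.09449469] ((550.8936157226562, 152.2257080078125), (242.8883819580078, 193.48086547851562), 79.48887634277344)
bar 302 [0.42291239 0.15802767 0.08283098] [0.40231138 0.08390758 0.0696188 ] [0.44485832 0.24462317 0.09231291] [0.08545042 0.40940886]
board 6256 [ 0.442 -0.352  0.023] [ 0.321 -0.54   0.015] [ 0.578 -0.191  0.03 ] ((451.5900573730469, -365.8934326171875), (341.5478820800781, 246.3751220703125), 86.72598266601562)
garlic 238 [ 0.497 -0.467  0.059] [ 0.473 -0.496  0.035] [ 0.549 -0.439  0.075] ((511.71044921875, -468.8394775390625), (78.46012115478516, 53.72861099243164), 5.52866792678833)
tom 484 [ 0.386 -0.468  0.074] [ 0.326 -0.508  0.036] [ 0.428 -0.436  0.089] ((381.94744873046875, -481.40093994140625), (100.07784271240234, 71.04666137695312), 58.773197174072266)
s0 cap 104 [0.54617463 0.11590048 0.1942
[... 499 characters left out ...]
-0.312  0.023] [ 0.332 -0.538  0.015] [ 0.569 -0.187  0.028] ((445.27130126953125, -361.29608154296875), (345.750732421875, 233.3737335205078), 86.71112823486328)
garlic 131 [ 0.493 -0.457  0.055] [ 0.474 -0.488  0.035] [ 0.523 -0.439  0.075] ((494.72735595703125, -458.20306396484375), (53.135414123535156, 36.31639862060547), 38.00406265258789)
tom 22 [ 0.413 -0.445  0.066] [ 0.404 -0.462  0.048] [ 0.423 -0.438  0.075] ((414.6520080566406, -448.1800842285156), (8.907605171203613, 30.072235107421875), 45.945152282714844)
or 364 [ 0.469 -0.012  0.103] [ 0.365 -0.056  0.09 ] [0.622 0.049 0.111] ((493.0187683105469, -2.15509033203125), (254.31797790527344, 105.0066146850586), 2.3889200687408447)
```

```bash
cat >> h.py <<'E'
def row(pos,Rt,s=None):
    "row (turn, shift mm) from measured pose to a world TCP position and rotation"
    s=s or r.read_state(); R0=R.from_quat(s['eef_rot'])
    return np.r_[(R0.inv()*Rt).as_rotvec().round(3),(R0.inv().apply(np.array(pos)-s['ee_pos'])*1000).round(1)]
def down(yaw,tilt=0):
    "tool z down, tool y at world heading yaw(deg); tilt(deg)>0 moves the gripper body towards +y_tool"
    y=np.array([np.cos(np.radians(yaw)),np.sin(np.radians(yaw)),0]);z=np.array([0,0,-1.]);x=np.cross(y,z)
    return R.from_matrix(np.c_[x,y,z])*R.from_rotvec([np.radians(tilt),0,0])
def wpt(c,u,v):
    f=200/np.tan(np.radians(c['fovy'])/2);d=np.array([u-c['cx'],v-c['cy']]);rr=np.hypot(*d);th=rr/f
    return R.from_quat(c['orientation']).apply(np.r_[d/rr*np.sin(th),np.cos(th)]),c['position']
def wproj(c,p):
    f=200/np.tan(np.radians(c['fovy'])/2);q=R.from_quat(c['orientation']).inv().apply(np.array(p)-c['position'])
    th=np.arctan2(np.hypot(q[0],q[1]),q[2]);return (c['cx'],c['cy'])+q[:2]/np.hypot(q[0],q[1])*f*th
E
python3 - <<'E'
from h import *
print(down(0,20).apply([0,0,-1]))
print(row([.45,.42,.27],down(30)))
print(row([.556,.107,.29],down(-10.5)))
E
```

```text
[0.34202014 0.         0.93969262]
[-1.000e-03  1.000e-03  7.290e-01 -2.962e+02 -8.510e+01 -4.800e+01]
[-1.000e-03  1.000e-03  1.436e+00 -4.947e+02 -3.494e+02 -6.770e+01]
```

>>> apply_moves(steps=[[0,0,0.73,-296,-85,-48,1],[0,0,0.73,-296,-85,-48,1],[0,0,0.73,-296,-85,-48,1],[0,0,0.73,-296,-85,-48,1],[0,0,0.73,-296,-85,-48,1],[0,0,0.73,-296,-85,-48,1],[0,0,0.73,-296,-85,-48,1],[0,0,0.73,-296,-85,-48,1],[0,0,0.73,-296,-85,-48,1],[0,0,0.73,-296,-85,-48,1],[0,0,0.73,-296,-85,-48,1]])

```text
time: 1.02
ee_pos: [0.4488, 0.4213, 0.27]
eef_rot: [0.5, 0.866, -0.0, -0.001]
ft_force: [-0.2, -0.0, 0.1]
width: 0.0869
grip_force: 0.0
```

Run:
```python
from h import *
c=snap('wrist','w1');print(c['position'],c['orientation'],c['fovy'],c['cx'],c['cy'])
print(row([.556,.107,.29],down(-10.5)),r.read_state()['ee_pos'])
```

```text
[0.41428111 0.48107341 0.43192958] [0.95782152 0.25725455 0.03287111 0.12376394] 65.70646984690485 321.8677664651216 199.33904901206327
[-1.000e-03 -0.000e+00  7.090e-01 -3.262e+02 -6.480e+01 -2.010e+01] [0.44835311 0.4217146  0.27001838]
```

View pics/w1.png

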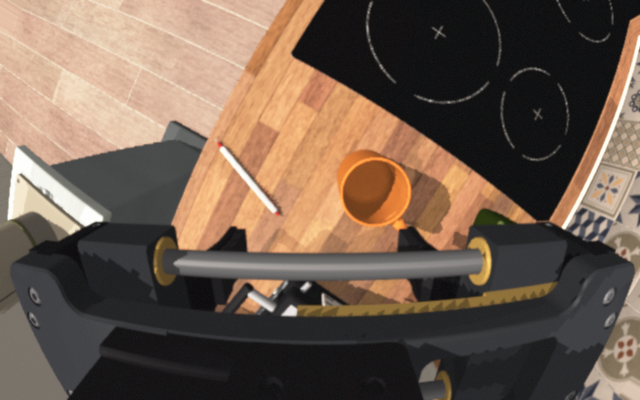

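The view shows the mug at (375,190) and the pen; the press is hidden behind the gripper, since the camera looks to tool +x. On to the jar.

>>> apply_moves(steps=[[0,0,0.71,-326,-65,-20,1],[0,0,0.71,-326,-65,-20,1],[0,0,0.71,-326,-65,-20,1],[0,0,0.71,-326,-65,-20,1],[0,0,0.71,-326,-65,-20,1],[0,0,0.71,-326,-65,-20,1],[0,0,0.71,-326,-65,-20,1],[0,0,0.71,-326,-65,-20,1],[0,0,0.71,-326,-65,-20,1],[0,0,0.71,-326,-65,-20,1],[0,0,0.71,-326,-65,-20,1]])

```text
time: 1.98
ee_pos: [0.5559, 0.1074, 0.2902]
eef_rot: [0.769, 0.639, -0.0, -0.0]
ft_force: [0.2, 0.0, 0.3]
width: 0.0867
grip_force: 0.0
```

Run:
```python
from h import *
c=snap('wrist','w2');s=snap('scene','s2');print(r.read_state()['ee_pos'],c['position'])
a=cv2.resize(c['pixels'][:,:,::-1],(640,400))
b=cv2.resize(s['pixels'][:,:,::-1][165:265,215:375],(320,200),interpolation=cv2.INTER_CUBIC)
k=np.zeros((600,640,3),np.uint8);k[:400]=a;k[400:,:320]=b
b2=cv2.resize(s['pixels'][:,:,::-1][180:250,220:332],(320,200),interpolation=cv2.INTER_CUBIC);k[400:,320:]=b2
cv2.imwrite('pics/m2.png',k)
```

```text
[0.55576097 0.10808856 0.29017268] [0.56866729 0.17518729 0.4521673 ]
```

View pics/m2.png

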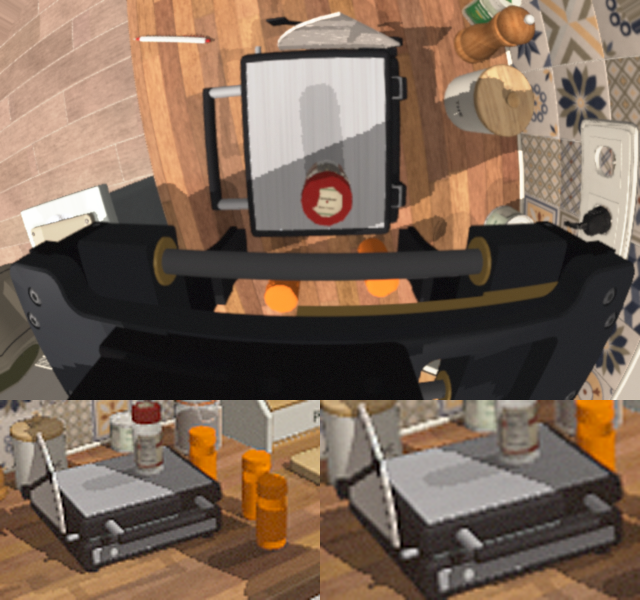

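The wrist view shows the jar's red cap centred at (327,198), the bar handle at u≈212 for v 90–208, the lid square to the picture (so the yaw is right), and the black arrow of the pointer near (283,21) with a steel pin at about (257,50). Next I'll triangulate from this view.

```bash
cat >> h.py <<'E'
def wcloud(c):
    f=200/np.tan(np.radians(c['fovy'])/2);v,u=np.mgrid[:400,:640];x=u-c['cx'];y=v-c['cy'];rr=np.hypot(x,y)+1e-9;th=rr/f;z=c['z_map']
    P=np.stack([x/rr*np.tan(th)*z,y/rr*np.tan(th)*z,z],-1)
    return R.from_quat(c['orientation']).apply(P.reshape(-1,3)).reshape(400,640,3)+c['position']
E
python3 - <<'E'
from h import *
c=load('w2');P=wcloud(c)
for n,u,v in [('cap',327,198),('bar',211,110),('bar',211,150),('bar',212,190),('tip?',272,20),('arrow',283,21),('pin',257,50),('lidNL',247,60),('lidFL',388,52),('lidNR',252,231),('lidFR',390,231),('wt',180,120)]:
    print(n,P[v,u].round(4),c['z_map'][v,u].round(3))
M=(abs(P[...,0]-.556)<.04)&(abs(P[...,1]-.107)<.04)&(P[...,2]>.19);print('captop',M.sum(),P[M].mean(0),P[M].min(0),P[M].max(0))
ye=np.radians(-10.5);ex=np.array([np.cos(ye),np.sin(ye),0]);ey=np.array([-np.sin(ye),np.cos(ye),0])
q=P[92:205,204:220].reshape(-1,3);q=q[(q[:,2]>.06)&(q[:,2]<.1)];print('bar',len(q),q.mean(0),np.polyfit(q[:,1],q[:,0],1),q[:,2].max(),(q@ex).min(),(q@ex).max())
M=(P[...,2]>.088)&(P[...,2]<.1)&(abs(P[...,0]-.55)<.17)&(abs(P[...,1]-.16)<.17);print(cv2.minAreaRect(P[M][:,:2].astype(np.float32)*1000),P[M][:,2].mean())
k=c['pixels'][:80,220:440,::-1];cv2.imwrite('pics/q2.png',cv2.resize(k,(800,291),interpolation=cv2.INTER_CUBIC))
print(row([.556,.107,.147],down(-10.5)))
E
```

```text
cap [0.561  0.1108 0.2011] 0.259
bar [0.4372 0.2167 0.0809] 0.355
bar [0.4267 0.1678 0.0827] 0.366
bar [0.4153 0.1179 0.0831] 0.378
tip? [0.5398 0.2835 0.1543] 0.262
arrow [0.5497 0.2818 0.1488] 0.268
pin [0.5056 0.2804 0.0647] 0.352
lidNL [0.4961 0.264  0.0913] 0.33
lidFL [0.6601 0.2431 0.0896] 0.33
lidNR [0.4568 0.0577 0.0912] 0.384
lidFR [ 0.6434 -0.012   0.    ] 0.481
wt [0.3545 0.2239 0.0011] 0.434
captop 32426 [0.55688804 0.13155261 0.38266238] [0.5160025  0.06805015 0.19010828] [0.59599609 0.14699884 0.41311036]
bar 1329 [0.42744062 0.17248918 0.08101811] [0.17916505 0.39653659] 0.08506275092126303 0.3789505360804728 0.4017247403648057
((561.3638916015625, 154.10951232910156), (240.08822631835938, 184.3020477294922), 80.62120819091797) 0.09317675795224561
[-1.000e-03 -0.000e+00 -0.000e+00 -1.100e+00  5.000e-01  1.432e+02]
```

View pics/q2.png

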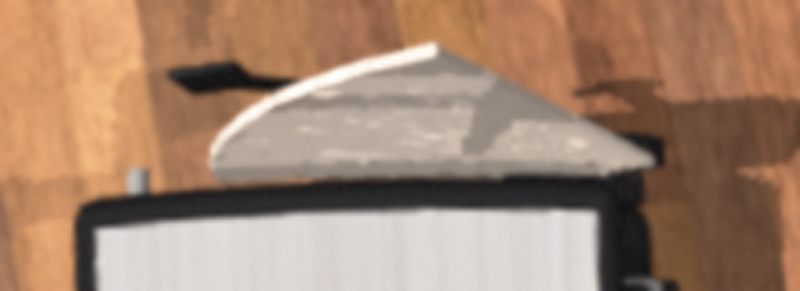

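The black arrow's tip is at about (267,20.5) in w2 and the pin's end at about (258,47). I'll refine the pointer angle and descend on the jar.

Run:
```python
from h import *
c=load('w2');P=wcloud(c)
M=(abs(P[...,0]-.556)<.04)&(abs(P[...,1]-.107)<.04)&(P[...,2]>.19)&(P[...,2]<.215);q=P[M];print('captop',len(q),np.median(q,0),(q.min(0)+q.max(0))/2,np.ptp(q,axis=0))
yaw=-10.3;ye=np.radians(yaw);ex=np.array([np.cos(ye),np.sin(ye),0]);ey=np.array([-np.sin(ye),np.cos(ye),0]);ez=np.array([0,0,1])
hd=np.array([.4275,.175,.076]);H=hd+.235*ex;H[2]=.062;print('hinge',H)
F=np.c_[-ex,ey,ez]
g=c['pixels'].astype(int).max(2)
for v in range(16,25):
  for u in range(263,290,2):
    p=(P[v,u]-H)@F
    if p[2]>.06 and p[1]>.12 and g[v,u]<90: print((u,v),p.round(4),'r',np.hypot(p[0],p[2]).round(3),'th',np.arctan2(p[2],p[0]).round(3))
for u,v in [(258,46),(258,48),(258,51)]:print('pin',((P[v,u]-H)@F).round(4))
for th in(.5,.54,.58,.62,.66):
  print(th,wproj(c,H+F@np.array([.172*np.cos(th),.133,.172*np.sin(th)])).round(1),'pin0',wproj(c,H+F@np.array([.172,.133,0])).round(1))
```

```text
captop 2116 [0.56027588 0.1096139  0.1999779 ] [0.55973683 0.10783753 0.1962783 ] [0.04549104 0.04486609 0.01234004]
hinge [0.65871298 0.13298148 0.062     ]
(281, 17) [0.1348 0.1287 0.0946] r 0.165 th 0.612
(283, 17) [0.1328 0.1282 0.0958] r 0.164 th 0.625
(275, 18) [0.141  0.1287 0.0925] r 0.169 th 0.581
(277, 18) [0.1388 0.128  0.0941] r 0.168 th 0.596
(279, 18) [0.1369 0.1279 0.094 ] r 0.166 th 0.602
(281, 18) [0.1348 0.1275 0.095 ] r 0.165 th 0.614
(283, 18) [0.1328 0.1273 0.0951] r 0.163 th 0.621
(285, 18) [0.1312 0.128  0.0927] r 0.161 th 0.615
(267, 19) [0.1494 0.1292 0.0894] r 0.174 th 0.539
(269, 19) [0.1469 0.1281 0.0924] r 0.174 th 0.561
(271, 19) [0.1446 0.1273 0.0943] r 0.173 th 0.578
(273, 19) [0.1426 0.1271 0.0944] r 0.171 th 0.585
(275, 19) [0.141  0.1277 0.0923] r 0.169 th 0.58
(277, 19) [0.1388 0.1271 0.0936] r 0.167 th 0.593
(279, 19) [0.1371 0.1274 0.0925] r 0.165 th 0.594
(281, 19) [0.1349 0.1268 0.0937] r 0.164 th 0.607
(283, 19) [0.133  0.1268 0.0935] r 0.163 th 0.613
(285, 19) [0.1312 0.1272 0.0921] r 0.16 th 0.612
(287, 19) [0.1297 0.1281 0.089 ] r 0.157 th 
[... 2213 characters left out ...]
 0.1265 0.0803] r 0.167 th 0.501
(273, 24) [0.1449 0.1267 0.0793] r 0.165 th 0.501
(275, 24) [0.1428 0.1265 0.0795] r 0.163 th 0.508
(277, 24) [0.1408 0.1264 0.0792] r 0.162 th 0.512
(279, 24) [0.1393 0.1276 0.0754] r 0.158 th 0.496
(283, 24) [0.1351 0.127  0.0763] r 0.155 th 0.514
(285, 24) [0.1333 0.1275 0.0746] r 0.153 th 0.51
(287, 24) [0.131  0.1267 0.0768] r 0.152 th 0.53
(289, 24) [0.1292 0.1273 0.0745] r 0.149 th 0.523
pin [0.1757 0.1227 0.0033]
pin [0.1758 0.1202 0.0026]
pin [0.1757 0.1161 0.0029]
0.5 [266.7  17.8] pin0 [261.4  38.8]
0.54 [269.1  15.8] pin0 [261.4  38.8]
0.58 [271.8  13.7] pin0 [261.4  38.8]
0.62 [275.   11.5] pin0 [261.4  38.8]
0.66 [278.5   9.4] pin0 [261.4  38.8]
```

>>> apply_moves(steps=[[0,0,0,0,2,40,1],[0,0,0,0,2,80,1],[0,0,0,0,2,115,1],[0,0,0,0,2,142,1],[0,0,0,0,2,142,1],[0,0,0,0,2,142,-0.2],[0,0,0,0,2,142,-0.2],[0,0,0,0,2,142,-0.2],[0,0,0,0,2,142,-0.4],[0,0,0,0,2,142,-0.4],[0,0,0,0,2,142,-0.4],[0,0,0,0,2,142,-0.4]], force=20)

```text
time: 3.08
ee_pos: [0.5586, 0.1053, 0.149]
eef_rot: [0.77, 0.638, 0.0, 0.0]
ft_force: [-0.0, 0.7, -0.4]
width: 0.0486
grip_force: 0.0
```

Pointer ≈ 0.55 rad, judged from the arrow's tip and mid-line. The fingers are still closing on the jar.

>>> apply_moves(steps=[[0,0,0,0,0,0,-0.6],[0,0,0,0,0,0,-0.6],[0,0,0,0,0,0,-0.6]], force=20)

```text
time: 3.33
ee_pos: [0.5585, 0.1052, 0.1487]
eef_rot: [0.77, 0.638, 0.0, 0.0]
ft_force: [-0.6, 0.9, 2.9]
width: 0.0442
grip_force: 19.9
```

Run:
```python
from h import *
s=r.read_state();print(s['ee_pos'],s['width'],s['grip_force'])
d=down(-10.5)
print(row([.5586,.105,.22],d)); print(row([.445,-.265,.22],d)); print(row([.445,-.265,.149-.0935+.022],d))
```

```text
[0.55853922 0.10522386 0.14872013] 0.044207847625970485 19.940545808980588
[ 0.00e+00 -0.00e+00 -4.00e-03 -2.00e-01  1.00e-01 -7.13e+01]
[ 0.000e+00 -0.000e+00 -4.000e-03 -3.849e+02 -4.270e+01 -7.140e+01]
[ 0.000e+00 -0.000e+00 -4.000e-03 -3.849e+02 -4.270e+01  7.110e+01]
```

>>> apply_moves(steps=[[0,0,0,0,0,-25,-0.6],[0,0,0,0,0,-60,-0.6],[0,0,0,0,0,-80,-0.6],[0,0,0,-30,-3,-85,-0.6],[0,0,0,-65,-7,-85,-0.6],[0,0,0,-100,-11,-85,-0.6],[0,0,0,-135,-15,-85,-0.6],[0,0,0,-170,-19,-85,-0.6],[0,0,0,-205,-23,-85,-0.6],[0,0,0,-240,-27,-85,-0.6],[0,0,0,-275,-31,-85,-0.6],[0,0,0,-310,-35,-85,-0.6],[0,0,0,-340,-38,-85,-0.6],[0,0,0,-365,-41,-75,-0.6],[0,0,0,-380,-43,-50,-0.6],[0,0,0,-385,-43,-20,-0.6],[0,0,0,-385,-43,15,-0.6],[0,0,0,-385,-43,40,-0.6],[0,0,0,-385,-43,55,-0.6],[0,0,0,-385,-43,62,-0.6]])

```text
time: 5.0
ee_pos: [0.443, -0.2644, 0.084]
eef_rot: [0.77, 0.638, -0.001, -0.002]
ft_force: [-0.5, 0.1, -1.6]
width: 0.0437
grip_force: 19.9
```

>>> apply_moves(steps=[[0,0,0,0,0,3,-0.6],[0,0,0,0,0,5,-0.6],[0,0,0,0,0,7,-0.6],[0,0,0,0,0,8,-0.6],[0,0,0,0,0,8,-0.6]])

```text
time: 5.42
ee_pos: [0.445, -0.2652, 0.0791]
eef_rot: [0.77, 0.638, 0.0, 0.0]
ft_force: [0.0, -0.8, -1.8]
width: 0.0437
grip_force: 19.9
```

>>> apply_moves(steps=[[0,0,0,0,0,1,-0.6],[0,0,0,0,0,2,-0.6],[0,0,0,0,0,2,-0.6]])

```text
time: 5.67
ee_pos: [0.4449, -0.2651, 0.0767]
eef_rot: [0.77, 0.638, 0.0, 0.0]
ft_force: [0.0, 0.1, -0.3]
width: 0.0441
grip_force: 19.9
```

>>> apply_moves(steps=[[0,0,0,0,0,1,-0.6],[0,0,0,0,0,1,-0.6],[0,0,0,0,0,1,0.6],[0,0,0,0,0,1,0.6],[0,0,0,0,0,1,0.6],[0,0,0,0,0,1,0.6],[0,0,0,0,0,1,0.6],[0,0,0,0,0,-20,0.6],[0,0,0,0,0,-60,0.6],[0,0,0,0,0,-100,0.6],[0,0,0,0,0,-140,0.6],[0,0,0,0,0,-140,0.6]])

```text
time: 6.67
ee_pos: [0.4472, -0.267, 0.2236]
eef_rot: [0.77, 0.638, 0.003, 0.004]
ft_force: [0.5, -1.5, -0.8]
width: 0.0697
grip_force: 0.0
```

Run:
```python
from h import *
c=snap('top','t3');P=cloud(c);w=snap('wrist','w3');Q=wcloud(w)
for n,A in(('t',P),('w',Q)):
  M=(abs(A[...,0]-.445)<.04)&(abs(A[...,1]+.265)<.05)&(A[...,2]>.04)&(A[...,2]<.14);q=A[M];print(n,len(q),np.percentile(q,[1,50,99],axis=0).round(3).tolist() if len(q) else '')
s=r.read_state();print(s['time'],s['ee_pos'])
yaw=-10.3;tilt=-15
ex=np.array([np.cos(np.radians(yaw)),np.sin(np.radians(yaw)),0])
for b in(.18,.10):
  for tilt in (0,-12):
    Rt=down(yaw,tilt);g=np.array([.4265,.172,.076])
    if b>.15:g=g+[0,0,.1]-ex*.02
    print(b,tilt,(g+Rt.apply([0,0,.019])).round(4),row(g+Rt.apply([0,0,.019]),Rt,s))
```

```text
t 0 
w 2556 [[0.426, -0.282, 0.048], [0.447, -0.257, 0.128], [0.468, -0.24, 0.13]]
6.7667 [ 0.44534821 -0.26531405  0.21785533]
0.18 0 [0.4068 0.1756 0.157 ] [ 3.000e-03 -0.000e+00 -7.000e-03  4.260e+02 -1.199e+02  6.070e+01]
0.18 -12 [0.4107 0.1749 0.1574] [-2.060e-01  0.000e+00 -7.000e-03  4.261e+02 -1.160e+02  6.030e+01]
0.1 0 [0.4265 0.172  0.057 ] [ 3.000e-03 -0.000e+00 -7.000e-03  4.261e+02 -1.002e+02  1.607e+02]
0.1 -12 [0.4304 0.1713 0.0574] [-2.060e-01  0.000e+00 -7.000e-03  4.262e+02 -9.630e+01  1.603e+02]
```

The jar is standing on the board, its cap top at 0.128–0.130 m (22 + 106 mm as it must be). Next I'll work out the bar approach.

Run:
```python
from h import *
s=r.read_state();Rt=down(-10.3,-10);g=np.array([.4265,.172,.076])
for b in(.11,0): print(b,row(g+Rt.apply([0,0,.019-b]),Rt,s))
```

```text
0.11 [-1.710e-01  0.000e+00 -7.000e-03  4.261e+02 -1.157e+02  5.210e+01]
0 [-1.710e-01  0.000e+00 -7.000e-03  4.262e+02 -9.690e+01  1.605e+02]
```

>>> apply_moves(steps=[[0,0,0,25,-7,0,0.2],[0,0,0,60,-16,0,0.0],[-0.02,0,0,100,-27,0,-0.08],[-0.04,0,0,140,-38,0,-0.08],[-0.06,0,0,180,-49,0,-0.08],[-0.08,0,0,220,-60,0,-0.08],[-0.1,0,0,260,-71,0,-0.08],[-0.12,0,0,300,-82,0,-0.08],[-0.14,0,0,340,-93,0,-0.08],[-0.16,0,0,380,-104,10,-0.08],[-0.171,0,-0.007,410,-112,30,-0.08],[-0.171,0,-0.007,426,-116,45,-0.08],[-0.171,0,-0.007,426,-116,52,-0.08],[-0.171,0,-0.007,426,-116,52,-0.08],[-0.171,0,-0.007,426,-116,52,-0.08]])

```text
time: 8.02
ee_pos: [0.4095, 0.1737, 0.1637]
eef_rot: [0.765, 0.638, 0.053, 0.066]
ft_force: [0.5, -0.9, 0.5]
width: 0.04
grip_force: 0.0
```

Run:
```python
from h import *
w=snap('wrist','w4');s=r.read_state();print(s['ee_pos'],s['width'],s['time'])
Q=wcloud(w);yaw=np.radians(-10.3);ex=np.array([np.cos(yaw),np.sin(yaw),0]);ey=np.array([-np.sin(yaw),np.cos(yaw),0])
q=Q-np.array([.4265,.172,0]);a=q@ex;b=q@ey
for lo,hi in((-.1,-.06),(-.06,-.02),(-.02,.02),(.02,.045),(.045,.065)):
    M=(abs(a)<.03)&(b>lo)&(b<hi)&(Q[...,2]>.06)&(Q[...,2]<.095)
    print(lo,M.sum(),(np.percentile(a[M],[5,50,95]).round(4),np.percentile(Q[...,2][M],[50,95]).round(3)) if M.sum() else '')
cv2.imwrite('pics/w4b.png',w['pixels'][:300,:,::-1])
Rt=down(-10.3,-10);g=np.array([.4265,.172,.076]);print(row(g+Rt.apply([0,0,.019]),Rt,s))
```

```text
[0.40997183 0.17381597 0.16448162] 0.03966556580373269 8.0667
-0.1 247 (array([-0.0067,  0.0045,  0.0257]), array([0.082, 0.083]))
-0.06 464 (array([-0.0083, -0.0022,  0.0053]), array([0.082, 0.084]))
-0.02 861 (array([-0.0088, -0.0029,  0.005 ]), array([0.082, 0.084]))
0.02 584 (array([-0.0099, -0.0038,  0.0038]), array([0.082, 0.084]))
0.045 644 (array([-0.0101, -0.0022,  0.0218]), array([0.081, 0.083]))
[-4.00e-03  1.00e-03 -2.00e-03  1.30e+00  1.40e+00  1.09e+02]
```

View pics/w4b.png

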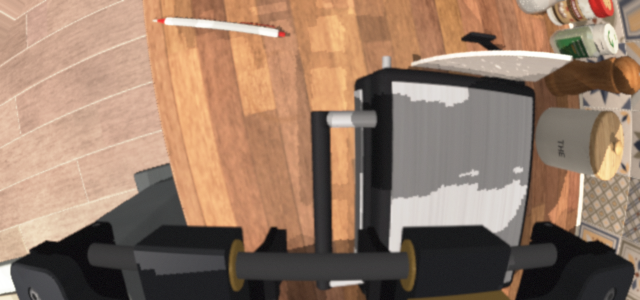

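The bar lies between the fingers at u≈322 (v 115–280), the pin at (386,62) and the arrow at (480,40). The bar sits 2 mm nearer than I had it; I'll descend and grip.

>>> apply_moves(steps=[[0,0,0,1,-0.5,30,-0.08],[0,0,0,1,-0.5,60,-0.08],[0,0,0,1,-0.5,85,-0.08],[0,0,0,1,-0.5,100,-0.08],[0,0,0,1,-0.5,109,-0.08],[0,0,0,1,-0.5,109,-0.08],[0,0,0,1,-0.5,109,-1],[0,0,0,1,-0.5,109,-1],[0,0,0,1,-0.5,109,-1],[0,0,0,1,-0.5,109,-1],[0,0,0,1,-0.5,109,-1],[0,0,0,1,-0.5,109,-1]], force=50)

```text
time: 9.07
ee_pos: [0.4281, 0.1731, 0.0576]
eef_rot: [0.765, 0.638, 0.055, 0.066]
ft_force: [-0.9, -0.4, 2.0]
width: 0.0147
grip_force: 50.0
```

Run:
```python
from h import *
s=r.read_state();print(s['ee_pos'],s['width'],s['grip_force'],s['ft_force'],s['joint_positions'].round(2))
R0=R.from_quat(s['eef_rot']);g=s['ee_pos']-R0.apply([0,0,.019]);print('grasp',g)
yaw=np.radians(-10.3);ex=np.array([np.cos(yaw),np.sin(yaw),0]);ey=np.array([-np.sin(yaw),np.cos(yaw),0])
H=g+.235*ex;H[2]=g[2]-.014;print('H',H)
for th in (.05,.1,.15,.2,.25,.3,.35,.4,.45,.5,.55):
    q=R.from_rotvec(ey*th);
    print(th,row(H+q.apply(s['ee_pos']-H),q*R0,s))
```

```text
[0.4280552  0.17310125 0.05761727] 0.014729651777318012 49.968150239947136 [-0.87634855 -0.39261059  1.99397662] [-0.7   0.05  0.13  2.19  0.16  0.79 -0.85]
grasp [0.42485766 0.17367678 0.07633743]
H [0.65607064 0.13165826 0.06233743]
0.05 [  0.05   0.     0.     0.     2.   -11.4 ]
0.1 [  0.1   0.    0.    0.    4.6 -22.7]
0.15 [  0.15   0.     0.     0.     7.8  -33.9 ]
0.2 [  0.2   0.    0.    0.   11.5 -44.8]
0.25 [  0.25   0.     0.     0.    15.8  -55.6 ]
0.3 [  0.3   0.    0.    0.   20.6 -66.2]
0.35 [  0.35   0.     0.     0.    25.9  -76.5 ]
0.4 [  0.4   0.    0.    0.   31.7 -86.5]
0.45 [  0.45   0.     0.     0.    38.   -96.2 ]
0.5 [   0.5    0.     0.     0.    44.8 -105.6]
0.55 [   0.55    0.      0.      0.     52.1  -114.6 ]
```

>>> apply_moves(steps=[[0.025,0,0,0,1,-5.7,-1],[0.05,0,0,0,2,-11.4,-1],[0.075,0,0,0,3.3,-17,-1],[0.1,0,0,0,4.6,-22.7,-1],[0.15,0,0,0,7.8,-33.9,-1],[0.2,0,0,0,11.5,-44.8,-1],[0.25,0,0,0,15.8,-55.6,-1],[0.3,0,0,0,20.6,-66.2,-1],[0.35,0,0,0,25.9,-76.5,-1],[0.4,0,0,0,31.7,-86.5,-1],[0.4,0,0,0,31.7,-86.5,-1],[0.4,0,0,0,31.7,-86.5,-1]])

```text
time: 10.07
ee_pos: [0.4437, 0.1707, 0.147]
eef_rot: [0.763, 0.637, -0.074, -0.088]
ft_force: [0.6, 4.5, -8.0]
width: 0.0143
grip_force: 50.0
```

```bash
cat >> h.py <<'E'
yaw=np.radians(-10.3);ex=np.array([np.cos(yaw),np.sin(yaw),0]);ey=np.array([-np.sin(yaw),np.cos(yaw),0])
H=np.array([.6561,.1317,.0623]);F=np.c_[-ex,ey,[0,0,1]]
def lid(s):
    g=(s['ee_pos']-R.from_quat(s['eef_rot']).apply([0,0,.019])-H)@F
    return np.arctan2(g[2],g[0])-np.arctan2(.014,.235),np.hypot(g[0],g[2]),g
E
python3 - <<'E'
from h import *
s=r.read_state();print(lid(s),s['width'],s['grip_force'],s['ft_force'])
w=snap('wrist','w5');sc=snap('scene','s5');Q=wcloud(w)
k=np.zeros((600,640,3),np.uint8);k[:300]=w['pixels'][:300,:,::-1];k[300:]=cv2.resize(sc['pixels'][:,:,::-1][155:249,210:410],(640,300),interpolation=cv2.INTER_CUBIC)
cv2.imwrite('pics/m5.png',k)
for th in(.4,.45,.5,.55,.6):print(th,wproj(w,H+F@np.array([.172*np.cos(th),.130,.172*np.sin(th)])).round(1))
E
```

```text
(np.float64(0.3943879605966276), np.float64(0.23541978120162715), array([0.21158291, 0.00040301, 0.10322377])) 0.014264950546783303 49.96475274283512 [ 0.56824259  4.4934163  -7.98006564]
0.4 [429.4  18.5]
0.45 [437.3  14.5]
0.5 [446.5  10.4]
0.55 [457.2   6.3]
0.6 [469.3   2.3]
```

View pics/m5.png

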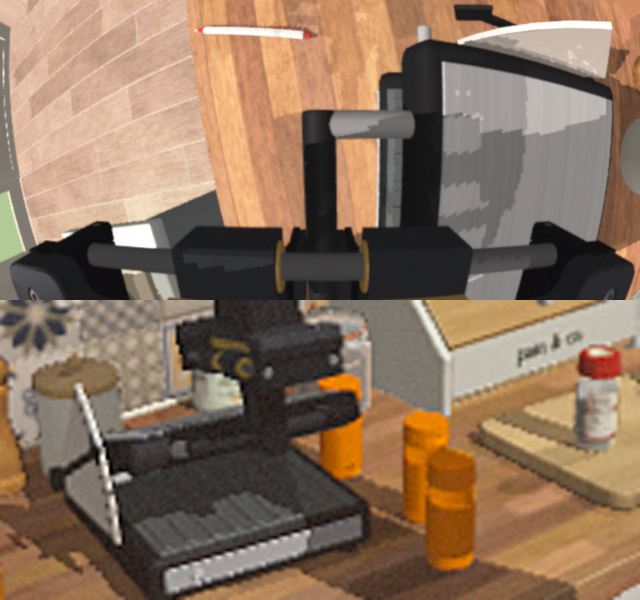

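The lid is up at ≈0.39 rad, the pin at (425,30) is still short of the arrow tip at (455,12), and the jar stands upright on the board. Now I'll measure both in one frame.

```bash
cat >> h.py <<'E'
def arrow(tag,ub,vb):
    w=load(tag);Q=(wcloud(w)-H)@F;g=w['pixels'].astype(int).max(2)
    rr=np.hypot(Q[...,0],Q[...,2]);th=np.arctan2(Q[...,2],Q[...,0])
    U=np.zeros(g.shape,bool);U[vb[0]:vb[1],ub[0]:ub[1]]=1
    A=U&(g<80)&(Q[...,1]>.12)&(Q[...,1]<.14)&(rr>.14)&(rr<.18)
    for lo in np.arange(.148,.176,.004):
        m=A&(rr>=lo)&(rr<lo+.004)
        if m.sum()>2:print('arrow r%.3f'%lo,m.sum(),np.percentile(th[m],[2,50,98]).round(3),Q[...,1][m].mean().round(4))
    return Q,rr,th,g
E
python3 - <<'E'
from h import *
Q,rr,th,g=arrow('w5',(440,520),(0,30))
for v in range(24,42,2):
    print(v,[(u,*Q[v,u].round(4),th[v,u].round(3)) for u in (421,424,427)])
w=load('w5')['pixels'];print(w[24:36:2,415:435:2].max(-1))
E
```

```text
arrow r0.148 37 [0.528 0.557 0.578] 0.1291
arrow r0.152 54 [0.511 0.556 0.594] 0.1287
arrow r0.156 91 [0.492 0.552 0.612] 0.1287
arrow r0.160 146 [0.482 0.582 0.628] 0.1289
arrow r0.164 130 [0.499 0.575 0.613] 0.1289
arrow r0.168 87 [0.522 0.562 0.587] 0.129
arrow r0.172 22 [0.542 0.552 0.563] 0.1292
24 [(421, np.float64(0.1517), np.float64(0.1691), np.float64(-0.0651), np.float64(-0.405)), (424, np.float64(0.1488), np.float64(0.1687), np.float64(-0.0634), np.float64(-0.402)), (427, np.float64(0.146), np.float64(0.1686), np.float64(-0.0625), np.float64(-0.404))]
26 [(421, np.float64(0.1635), np.float64(0.1247), np.float64(0.0682), np.float64(0.395)), (424, np.float64(0.1619), np.float64(0.1246), np.float64(0.0689), np.float64(0.403)), (427, np.float64(0.1602), np.float64(0.1247), np.float64(0.0688), np.float64(0.406))]
28 [(421, np.float64(0.1635), np.float64(0.1236), np.float64(0.068), np.float64(0.394)), (424, np.float64(0.1619), np.float64(0.1236), np.float64(0.0683), np.float64(0.399)), (427, np.float64(0.1602), np.float64(0.1235), np.float64(0.0689), np.float64(0.406))]
30 [(421
[... 1115 characters left out ...]
4(0.395)), (424, np.float64(0.162), np.float64(0.1177), np.float64(0.0676), np.float64(0.395)), (427, np.float64(0.1605), np.float64(0.1174), np.float64(0.0692), np.float64(0.407))]
40 [(421, np.float64(0.1636), np.float64(0.1166), np.float64(0.0669), np.float64(0.388)), (424, np.float64(0.1622), np.float64(0.1161), np.float64(0.0691), np.float64(0.403)), (427, np.float64(0.1629), np.float64(0.11), np.float64(0.0923), np.float64(0.515))]
[[163 157 162 165 169 166 176 190 191 202]
 [163 162 191 198 198 180 162 169 189 198]
 [162 179 206 210 205 184 160 127 170 190]
 [164 175 207 210 206 187 161 125 163 190]
 [170 173 208 211 206 188 162 126 159 196]
 [173 175 208 212 207 190 163 129 151 200]]
```

The arrow reads 0.553 and the pin axis ≈0.39, which agrees with the kinematics (0.394). I'll go about 0.16 further along the arc.

Run:
```python
from h import *
s=r.read_state();R0=R.from_quat(s['eef_rot'])
for th in (.03,.06,.09,.12,.14,.155,.165):
    q=R.from_rotvec(ey*th);print(th,row(H+q.apply(s['ee_pos']-H),q*R0,s))
```

```text
0.03 [ 0.03  0.   -0.   -0.    1.1  -6.9 ]
0.06 [  0.06   0.    -0.    -0.     2.4  -13.7 ]
0.09 [  0.09   0.    -0.    -0.     3.9  -20.5 ]
0.12 [  0.12   0.    -0.    -0.     5.6  -27.2 ]
0.14 [  0.14   0.    -0.    -0.     6.9  -31.7 ]
0.155 [  0.155   0.     -0.     -0.      7.9   -35.   ]
0.165 [  0.165   0.     -0.     -0.      8.6   -37.3  ]
```

>>> apply_moves(steps=[[0.03,0,0,0,1.1,-6.9,-1],[0.06,0,0,0,2.4,-13.7,-1],[0.09,0,0,0,3.9,-20.5,-1],[0.12,0,0,0,5.6,-27.2,-1],[0.14,0,0,0,6.9,-31.7,-1],[0.155,0,0,0,7.9,-35,-1],[0.165,0,0,0,8.6,-37.3,-1],[0.165,0,0,0,8.6,-37.3,-1],[0.165,0,0,0,8.6,-37.3,-1],[0.165,0,0,0,8.6,-37.3,-1]])

```text
time: 11.0
ee_pos: [0.4603, 0.1681, 0.1812]
eef_rot: [0.753, 0.629, -0.125, -0.15]
ft_force: [0.7, 5.8, -9.0]
width: 0.015
grip_force: 49.9
```

Run:
```python
from h import *
s=r.read_state();print(lid(s),s['width'],s['ft_force'])
w=snap('wrist','w6');arrow('w6',(420,560),(0,40))
k=w['pixels'][:75,400:500,::-1];cv2.imwrite('pics/m6.png',cv2.resize(k,(800,600),interpolation=cv2.INTER_CUBIC))
```

```text
(np.float64(0.5583983476737878), np.float64(0.23544639008866178), array([0.19191127, 0.00082696, 0.13640039])) 0.015012544444368845 [ 0.66997678  5.82116036 -9.01095504]
arrow r0.148 35 [0.534 0.569 0.582] 0.1292
arrow r0.152 42 [0.513 0.56  0.598] 0.1288
arrow r0.156 75 [0.496 0.566 0.622] 0.1287
arrow r0.160 100 [0.486 0.584 0.629] 0.1288
arrow r0.164 94 [0.507 0.579 0.614] 0.129
arrow r0.168 56 [0.53  0.562 0.581] 0.1289
arrow r0.172 18 [0.544 0.554 0.566] 0.1292
```

View pics/m6.png

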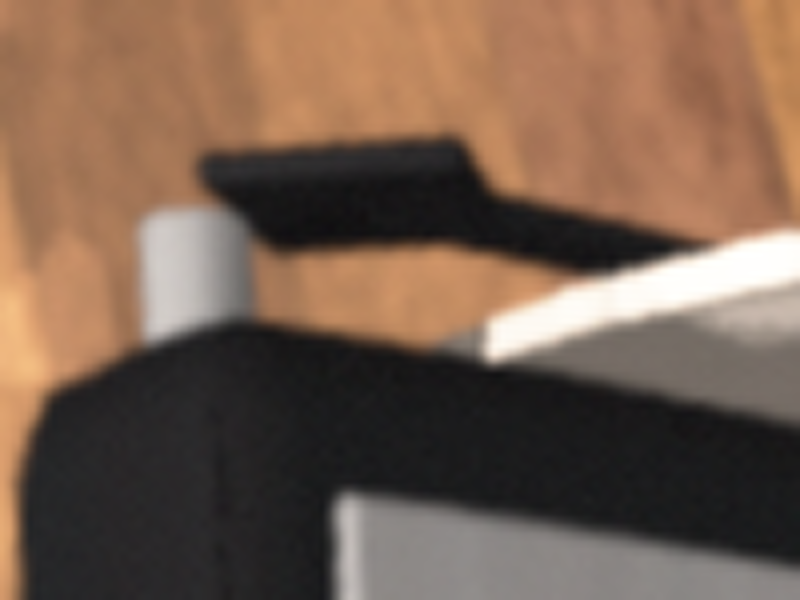

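The pin's end (crop (195,220)) now meets the arrow's tip (crop (205,165)). I'll check the pin's angle numerically.

Run:
```python
from h import *
w=load('w6');Q=(wcloud(w)-H)@F;g=w['pixels'].astype(int).max(2)
m=np.zeros(g.shape,bool);m[28:38,418:431]=1;m&=(g>130)&(Q[...,1]>.112)&(Q[...,1]<.132)&(Q[...,2]>.06)
q=Q[m];th=np.arctan2(q[:,2],q[:,0]);rr=np.hypot(q[:,0],q[:,2])
print(m.sum(),np.percentile(th,[2,25,50,75,98]).round(3),np.percentile(rr,[2,50,98]).round(4),np.median(q,0).round(4))
# circle fit of the pin's visible surface in the plane of turning
from scipy.optimize import least_squares
for t in('w2','w5','w6'):
    w=load(t);Q=(wcloud(w)-H)@F;g=w['pixels'].astype(int).max(2);b={'w2':(46,52,254,262),'w5':(26,38,417,432),'w6':(28,38,418,431)}[t]
    q=Q[b[0]:b[1],b[2]:b[3]].reshape(-1,3);q=q[(q[:,1]>.11)&(q[:,1]<.132)&(abs(np.hypot(q[:,0],q[:,2])-.172)<.01)]
    f=least_squares(lambda p:np.hypot(q[:,0]-p[0],q[:,2]-p[1])-p[2],[q[:,0].mean(),q[:,2].mean()-.003,.003],loss='soft_l1',f_scale=.0005).x
    print(t,len(q),f.round(4),'axis th',np.arctan2(f[1],f[0]).round(4),np.hypot(*f[:2]).round(4))
s=r.read_state();print(s['time'],lid(s)[0],np.abs(s['joint_vel']).max())
```

```text
110 [0.541 0.554 0.561 0.565 0.572] [0.1733 0.1763 0.1782] [0.1492 0.1216 0.0934]
w2 34 [ 0.1744 -0.0002  0.0032] axis th -0.0011 0.1744
w5 168 [0.1617 0.0652 0.0038] axis th 0.3831 0.1743
w6 130 [0.1489 0.0906 0.0035] axis th 0.5467 0.1743
11.05 0.558561513795516 0.002318712667403637
```

Seen by the same camera, the pin axis is about 0.008 rad below the arrow, a small slip of the bar in the pads under load. I'll nudge up 2 mm and hold.

>>> apply_moves(steps=[[0.004,0,0,0,0.2,-1,-1],[0.008,0,0,0,0.4,-2,-1],[0.008,0,0,0,0.4,-2,-1],[0.008,0,0,0,0.4,-2,-1],[0.008,0,0,0,0.4,-2,-1],[0.008,0,0,0,0.4,-2,-1],[0.008,0,0,0,0.4,-2,-1],[0.008,0,0,0,0.4,-2,-1],[0.008,0,0,0,0.4,-2,-1],[0.008,0,0,0,0.4,-2,-1],[0.008,0,0,0,0.4,-2,-1],[0.008,0,0,0,0.4,-2,-1]])

```text
time: 12.05
ee_pos: [0.4613, 0.168, 0.1829]
eef_rot: [0.752, 0.628, -0.128, -0.153]
ft_force: [0.4, 6.9, -8.4]
width: 0.0149
grip_force: 49.9
```

Run:
```python
from h import *
from scipy.optimize import least_squares
snap('wrist','w7');Q,rr,th,g=arrow('w7',(420,560),(0,40))
q=Q[26:38,416:434].reshape(-1,3);q=q[(q[:,1]>.11)&(q[:,1]<.126)&(abs(np.hypot(q[:,0],q[:,2])-.173)<.008)&(g[26:38,416:434].ravel()>130)]
f=least_squares(lambda p:np.hypot(q[:,0]-p[0],q[:,2]-p[1])-.0035,[q[:,0].mean(),q[:,2].mean()-.003],loss='soft_l1',f_scale=.0005).x
print(len(q),f,np.arctan2(f[1],f[0]),lid(r.read_state()),r.read_state()['ft_force'])
c=snap('top','t7');P=cloud(c);H_=cv2.cvtColor(c['pixels'],cv2.COLOR_RGB2HSV)
for n,x,y in(('jar',.447,-.264),('garlic',.498,-.463),('tom',.386,-.469)):
    M=(abs(P[...,0]-x)<.04)&(abs(P[...,1]-y)<.04)&(P[...,2]>.04);print(n,M.sum(),P[M].mean(0).round(3) if M.sum() else '',P[M][:,2].max() if M.sum() else '')
```

```text
arrow r0.148 32 [0.526 0.566 0.58 ] 0.1292
arrow r0.152 37 [0.519 0.563 0.596] 0.1288
arrow r0.156 75 [0.491 0.565 0.624] 0.1286
arrow r0.160 107 [0.483 0.582 0.633] 0.129
arrow r0.164 89 [0.504 0.579 0.613] 0.1289
arrow r0.168 50 [0.537 0.563 0.583] 0.129
arrow r0.172 15 [0.547 0.555 0.562] 0.1293
127 [0.14826994 0.09178429] 0.5542984101372204 (np.float64(0.5670308745475577), np.float64(0.2354754983404355), array([0.19075023, 0.00085123, 0.13806904])) [ 0.88711005  6.49976654 -8.71982975]
jar 314 [ 0.437 -0.261  0.108] 0.13923351108633342
garlic 237 [ 0.497 -0.467  0.06 ] 0.08008109316780598
tom 481 [ 0.386 -0.468  0.075] 0.0986513719098634
```

The pin is at 0.554 and the arrow at 0.555. The jar is upright, and the garlic and tomato have not moved. Handing in.

```bash
python3 -c "
from bench import r
print(r.close_job())"
```

```text
the job is handed in; nothing more can be done
None
```

The spice jar is upright on the chopping board, and the gripper is holding the lid still at about 0.555 rad, level with the set pointer by my last measurement; the job is handed in, and its verdict was not shown.

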